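# Close the stamp mould over its pattern and hold it shut

## Task

Put the square blue pattern block into the square pocket of the lower mould half, upright and right down on the pocket's floor, and let go of it. Then take the upper mould half, lower it onto the two dowels (big hole over the thick brass dowel) until the halves meet all round, and finish while still holding it by its handle and pressing it down firmly, with at least 10 N, so that I can put the clamp on. Leave the round block, the cup, jar, spool, brush and clamp where they are.

Things in the scene. Friction and masses are not known exactly. Their poses are not given: they have to be found in the camera images.
- mold_base: lower mould half: brown wooden slab fixed to the table, 100 (its x) x 180 (y) x 30 mm high. Origin: centre of its underside, z up. In the middle of its top a square pocket, 50 x 50 mm along x and y, black floor, 10 mm deep (floor 20 mm above the origin). Two upright dowels on its top, 68 mm either side of the centre on its y axis. Starts turned up to 25 degrees from the robot's axes
- mold_top: upper mould half: loose pale wooden slab, about 0.4 kg, 100 (its x) x 180 (y) x 38 mm, flat on the table, right way up, turned up to 25 degrees. Origin: centre of its underside, z up; 30 mm above mold_base's when closed. Black handle bar mid-top: 26 (x) x 80 (y) mm, 38 to 70 mm above the origin. A 54 x 54 mm hollow below, 28 mm deep, clears the block. Two through holes
- square_block: the pattern block to load: blue plastic, 44 x 44 mm, 36 mm high, 70 g, with a white square outline on top. Origin: centre of its underside; x and y along its sides, z up. It has 3 mm of play on each side in the pocket and stands 26 mm out of it; any quarter turn will do. It and the round block may have swapped places
- big_dowel (a point): on the axis of the thick brass dowel (16 mm diameter, at y = +68 mm of mold_base) at the level of the lower half's top face. The dowel rises 46 mm above that face, its last 10 mm tapering to under half the diameter
- small_dowel (a point): the same for the thin steel dowel (10 mm diameter, at y = -68 mm; same height and taper)
- big_hole (a point): centre, at the upper half's underside, of its 19 mm through hole (at y = +68 mm of mold_top); meets big_dowel when closed
- small_hole (a point): the same for its 13 mm through hole (at y = -68 mm); meets small_dowel when closed
- round_block: bystander: round blue plastic block, 46 mm diameter, 36 mm high, white dot on top; not for this mould. Origin: centre of its underside
- cup: bystander: beige ceramic cup, 72 mm across, 85 mm high. Origin: centre of its underside
- jar: bystander: amber glass jar with black cap, 60 mm diameter, 80 mm high. Origin: centre of its underside
- spool: bystander: upright spool of red thread with wooden ends, 48 mm diameter, 57 mm high. Origin: centre of its underside
- brush: bystander: brush lying flat along its own x axis, about across the table, far right. Origin: underside, middle
- clamp: bystander: bar clamp with red jaws, 170 mm long along its own y, lying flat, 22 mm high; it is not used by the robot. Origin: underside, middle of the bar
Mind the look-alikes: they are no part of the job. What is shaped like the square_block but turquoise is not meant. Of the things that look like the mold_base, the larger one is meant.

How it is judged:
By the outcome, as a careful person would: the job done as asked, in the order asked, and still so for the second after the job is handed in, while the arm keeps its last pose, push and grip.
It also fails if it takes over 64 s, if anything falls off the work surface, if the arm or the gripper's body presses on something with over 40 N, if the wrist force passes 120 N, or if a joint passes its speed limit or range.

## Robot

A 6-joint arm with a two-finger parallel gripper is mounted at the origin on the work surface. World frame = base frame: x ahead of the robot, y to its left, z up, the work surface at z = 0. Lengths are in m, angles in rad, forces in N, time in s.
With the tool pointing down it reaches from about 0.375 to 0.9 m from the base axis. Payload 3.1 kg.
Tool frame: the origin (TCP) lies midway between the tips of the shut fingers; the grasp point (between the pads) lies 19 mm behind it (manip.grasp_offset is the distance from the TCP to the grasp point, in m); z points along the fingers, y is the line along which they close (so a half turn about z gives the same grasp; the last joint's range is limited). The gripper opens to 85 mm and grips with 20 to 120 N. Pads are 22 mm wide; open, the fingers measure 114 mm over their backs; the gripper's body (76 mm by 85 mm) begins 54 mm behind the grasp point. The pads swing forward as they close: fully open they stand 13 mm farther back than shut.
Start: joints at [-1.476, 0.527, 1.433, -0, 1.181, -0.178], TCP at [0.169, -0.602, 0.231] pointing down, gripper open.
Joint ranges: [-3.08, 3.08], [-0.75, 2.2], [0.22, 2.44], [-1.43, 4.57], [0, 2.65], [-2.85, 2.85]. Speed limits (rad/s): [2.79, 2.79, 3.14, 3.14, 3.14, 3.14].

## Interface

Orientations are given as a unit quaternion [x, y, z, w].
In Python, from station import sensors, cams, order, manip gives the robot as it stands.
- The arm moves only by the tool move_arm, never from a script. Its argument "targets" is a list of rows, each an object of numbers: "dx", "dy", "dz": the shift along the world's x, y, z normalised to -1 to 1, where 1 is 25 mm; "rx", "ry", "rz": the turn, a rotation vector about the world's x, y, z normalised to -1 to 1, where 1 is 30 degrees. A call has exactly 10 rows; each row shifts and turns the commanded pose from where the row before left it; what a row does not reach is not made up. A row lasts 1/8 s, in which the tool goes at most 62.5 mm and 10.7 degrees, less where a joint would pass 70% of its speed; a pose out of reach is approached as far as the arm can. A call with a number of a shift or a turn outside -1 to 1 is refused whole. A call with a gripper value outside its range is refused whole. "claw" is the opening in per cent of the stroke, from 0 (shut) to 100 (fully open), set as the call begins (left out, the last holds). The fingers move at their own pace and stop on an object; "newtons" is the grip in N (left out, the last holds). Time passes only in rows, so rows that do not move let the fingers close, or fill a call up. It gives the time, the measured TCP pose, the force, the opening and the grip force at its end, in the units of the state.
- sensors.sense(): the state, without advancing time (a new reading comes with each control period).
- cams.snapshot(name): name is "scene" or "top" or "wrist"; returns the picture (400x640x3 uint8, red, green, blue); there is no depth.
- cams.camera_model(name): a dict with "fx", "fy", "cx", "cy" (pixels), "extrinsics" (4x4, takes a point from world to camera coordinates). Camera axes: x right, y down, z forward; pixel columns grow to the right and rows downward; lengths in m; the calibration is good to about 2 mm. The wrist camera is an equidistant fisheye: a pixel r from the principal point sees the ray r / f radians off the axis. A picture is of the moment at which its call begins: read the wrist's pose just before it. camera_model takes no time and is no camera call; for the wrist camera it gives the pose at the moment of the call.
- order.sign_off(): hands the job in; it is judged then, once.
The state is a dict: "t": time; "q": joint angles; "qd": joint speeds; "tau": joint torques, N m; "tcp_pos": TCP position; "tool_rot": TCP orientation; "force": force on the tool from outside, world axes, zero at the start; "ft_torque": the same for the moment, N m; "finger_gap": opening from 0.0 (shut) to 1.0 (fully open); "gripper_force": force on a finger pad.
Only numpy, scipy, OpenCV 4.12 (cv2) and the standard library are available. Lean on these libraries where they do the work, as an engineer would, in place of code of your own. Each camera call takes 0.05 s, during which the arm holds its last target. There are 200 camera calls.

## Working session

There is one attempt and no reset: what is moved stays moved. The work goes in short steps, Python scripts to look and compute and a tool call to move; the robot and the scene stay as the last step left them, time stands still between calls to the robot, and variables do not carry over. Pictures are saved under pics/ and viewed, at most 10 in all, crops included, and the job is handed in when it is done.

Besides the shell and the picture viewer there is one more tool, called by a JSON object that holds its "op" and its "data", one argument or row to a line. move_arm: Moves the arm, as the interface text tells. Scaled input: -1 to 1 covers 25 mm each way for a shift and 30 degrees each way for a turn. Its arguments: {"type":"object","properties":{"targets":{"type":"array"},"claw":{"type":"number"},"newtons":{"type":"number"}},"required":["targets"]}

```bash
ls; mkdir -p pics; python3 - <<'E'
from station import sensors,cams
import cv2,numpy as np
for n in ("scene","top"):
    im=cams.snapshot(n); cv2.imwrite(f"pics/{n}0.png",im[:,:,::-1])
    m=cams.camera_model(n); print(n,m['fx'],m['cx'],m['cy'],np.round(m['extrinsics'],3).tolist())
s=sensors.sense(); print(s['t'],s['tcp_pos'],s['tool_rot'],s['force'])
E
```

```text
pics
scene 362.7276087651135 320.8181787832134 199.3288935185454 [[0.326, 0.945, 0.019, -0.183], [0.576, -0.183, -0.797, -0.27], [-0.75, 0.271, -0.604, 1.504], [0.0, 0.0, 0.0, 1.0]]
top 479.7207327149271 326.88914394030627 192.95742517134653 [[0.021, -1.0, -0.002, -0.016], [-0.985, -0.02, -0.173, 0.599], [0.173, 0.005, -0.985, 1.408], [0.0, 0.0, 0.0, 1.0]]
0.1 [ 0.16895093 -0.60105492  0.2304254 ] [ 9.90645411e-01  1.36457600e-01  5.12901051e-05 -9.95432461e-04] [-0.14125836 -0.22012007 -0.0917365 ]
```

View pics/top0.png

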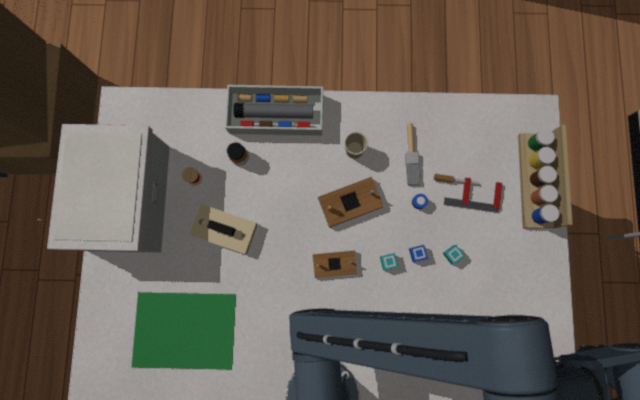

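View pics/scene0.png

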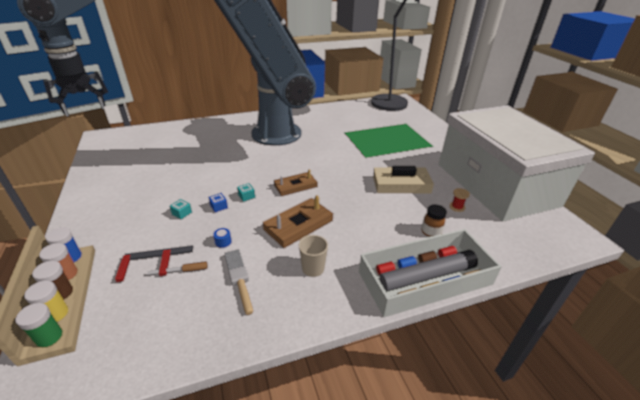

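The top view shows the following:
- **Square-block candidates:** blue square with white outline at (419,254), turquoise ones at (390,262) and (455,254), and the round blue block with a dot at (420,201). I choose (419,254).
- **Mould base candidates:** the large one at (351,201) and a smaller look-alike at (335,264). I choose the large one.
- **Upper half:** at (228,228).

```bash
cat > h.py <<'E'
import numpy as np,cv2
from station import sensors,cams
from scipy.spatial.transform import Rotation as R
def ray(m,u,v,fish=False):
    x=(u-m['cx'])/m['fx'];y=(v-m['cy'])/m['fy']
    if fish:
        r=np.hypot(x,y); d=np.array([x/r*np.sin(r),y/r*np.sin(r),np.cos(r)]) if r>1e-9 else np.array([0,0,1.])
    else: d=np.array([x,y,1.])
    E=np.array(m['extrinsics']); d=E[:3,:3].T@d
    return -E[:3,:3].T@E[:3,3], d/np.linalg.norm(d)
def plane(m,u,v,z,fish=False):
    c,d=ray(m,u,v,fish); return c+d*(z-c[2])/d[2]
def tri(rays):
    A=sum(np.eye(3)-np.outer(d,d) for c,d in rays); b=sum((np.eye(3)-np.outer(d,d))@c for c,d in rays)
    p=np.linalg.solve(A,b); return p,max(np.linalg.norm(np.cross(p-c,d)) for c,d in rays)
def proj(m,p,fish=False):
    E=np.array(m['extrinsics']); q=E[:3,:3]@p+E[:3,3]
    if fish:
        r=np.hypot(q[0],q[1]); t=np.arctan2(r,q[2]); x,y=q[0]/r*t,q[1]/r*t
    else: x,y=q[:2]/q[2]
    return m['fx']*x+m['cx'],m['fy']*y+m['cy']
E
python3 - <<'E'
from h import *
m=cams.camera_model('top')
for n,u,v,z in [('block',419,254,.036),('round',420,201,.036),('base',351,201,.03),('lookbase',335,264,.02),('top',228,228,.04),('topend1',205,222,.038),('topend2',250,233,.038),('handle',221,228,.07),('bigd',330,210,.06),('smalld',375,195,.06),('cup',356,145,.08),('turqL',390,262,.03),('turqR',455,254,.03)]:
    print(n,plane(m,u,v,z).round(3))
ms=cams.camera_model('scene')
print('block tri',tri([ray(m,419,253),ray(ms,217,198)]),'handle tri',tri([ray(m,221,228),ray(ms,404,171)]))
w=cams.camera_model('wrist'); E=np.array(w['extrinsics']); s=sensors.sense()
Rt=R.from_quat(s['tool_rot']).as_matrix(); C=-E[:3,:3].T@E[:3,3]
print('wrist cam in tool',Rt.T@(C-s['tcp_pos']),'axis',Rt.T@E[2,:3],w['fx'],w['cx'],w['cy'],'tool y',Rt[:,1])
im=cv2.imread('pics/top0.png')[180:290,300:480]
cv2.imwrite('pics/c1.png',cv2.resize(im,None,fx=4,fy=4,interpolation=cv2.INTER_CUBIC))
E
```

```text
block [ 0.421 -0.284  0.036]
round [ 0.582 -0.289  0.036]
base [ 0.579 -0.078  0.03 ]
lookbase [ 0.386 -0.032  0.02 ]
top [0.487 0.294 0.04 ]
topend1 [0.504 0.366 0.038]
topend2 [0.473 0.227 0.038]
handle [0.483 0.309 0.07 ]
bigd [ 0.545 -0.014  0.06 ]
smalld [ 0.594 -0.149  0.06 ]
cup [ 0.744 -0.089  0.08 ]
turqL [ 0.395 -0.198  0.03 ]
turqR [ 0.423 -0.394  0.03 ]
block tri (array([ 0.42385584, -0.28332631,  0.03715235]), np.float64(0.0009139118447176433)) handle tri (array([0.48534142, 0.31289747, 0.05617285]), np.float64(0.0012418567233688858))
wrist cam in tool [ 0.07243973  0.00086612 -0.14213549] axis [-2.81531009e-01 -9.65911354e-05  9.59552126e-01] 309.70691628693146 319.1760820747442 195.63120195346372 tool y [ 0.27036229 -0.96275666 -0.00195824]
```

View pics/c1.png

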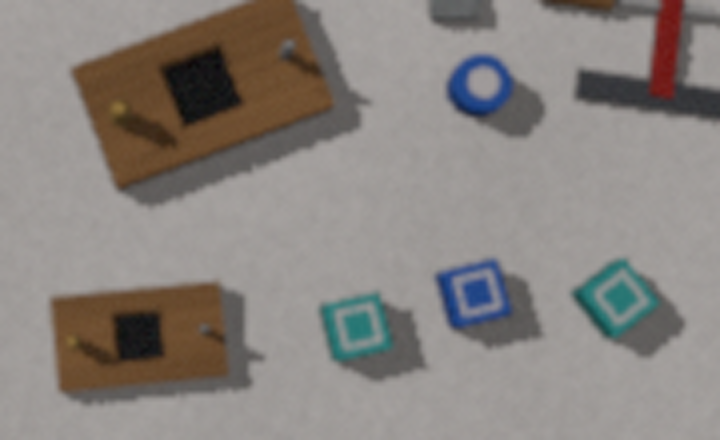

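The crop confirms the blue square block with white outline at crop (474,293), between the turquoise ones; the larger base has its brass dowel on the left and steel on the right. I'm moving over the block now.

{"op": "move_arm", "data": {
  "targets": [
    {"dx": 0.8,"dy": 1,"rz": 0.29},
    {"dx": 0.8,"dy": 1,"rz": 0.29},
    {"dx": 0.8,"dy": 1,"rz": 0.29},
    {"dx": 0.8,"dy": 1,"rz": 0.29},
    {"dx": 0.8,"dy": 1,"rz": 0.29},
    {"dx": 0.8,"dy": 1,"rz": 0.29},
    {"dx": 0.8,"dy": 1,"rz": 0.29},
    {"dx": 0.8,"dy": 1,"rz": 0.29},
    {"dx": 0.8,"dy": 1,"rz": 0.29},
    {"dx": 0.8,"dy": 1,"rz": 0.25}
  ]
}}

```text
schema error: expected keys dx, dy, dz, rx, ry, rz
```

```bash
cat >> h.py <<'E'
def wrist(name=None):
    m=cams.camera_model('wrist'); im=cams.snapshot('wrist')
    if name: cv2.imwrite(f'pics/{name}.png',im[:,:,::-1])
    return m,im
def pose():
    s=sensors.sense(); M=R.from_quat(s['tool_rot']).as_matrix()
    return s, np.degrees(np.arctan2(M[1,0],M[0,0]))
E
python3 - <<'E'
from h import *
from station import manip
print([ (a,getattr(manip,a)) for a in dir(manip) if a[0]!='_'])
s,y=pose(); print(s['t'],s['tcp_pos'],y,s['q'])
np.save('w1.npy',np.array([0]));m,im=wrist('w1')
import pickle; pickle.dump((m,im),open('w1.pkl','wb'))
print(proj(m,np.array([.423,-.283,.036]),True))
E
```

```text
[('PlanningError', <class 'station.PlanningError'>), ('grasp_offset', 0.0187)]
0.1 [ 0.16895093 -0.60105492  0.2304254 ] 15.68581547927224 [-1.47552142e+00  5.28382015e-01  1.43377629e+00  2.12676612e-05
  1.18142776e+00 -1.78502673e-01]
(np.float64(137.31999680955047), np.float64(-66.18320312360643))
```

View pics/w1.png

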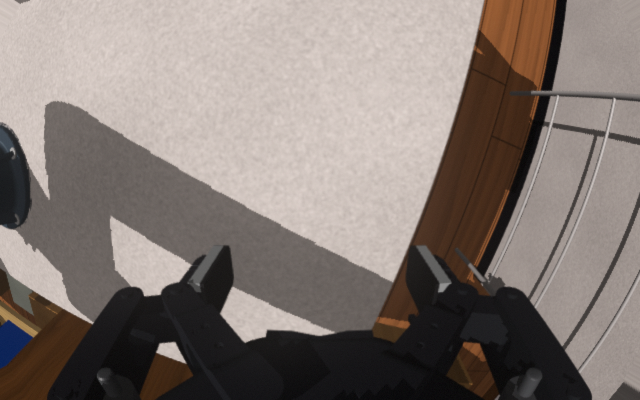

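All six keys are needed, so the move was refused and the picture still shows the start pose (gripper open at the bottom, empty table). I'm repeating the move with all keys.

{"op": "move_arm", "data": {
  "targets": [
    {"dx": 0.8,"dy": 1,"dz": 0,"rx": 0,"ry": 0,"rz": 0.29},
    {"dx": 0.8,"dy": 1,"dz": 0,"rx": 0,"ry": 0,"rz": 0.29},
    {"dx": 0.8,"dy": 1,"dz": 0,"rx": 0,"ry": 0,"rz": 0.29},
    {"dx": 0.8,"dy": 1,"dz": 0,"rx": 0,"ry": 0,"rz": 0.29},
    {"dx": 0.8,"dy": 1,"dz": 0,"rx": 0,"ry": 0,"rz": 0.29},
    {"dx": 0.8,"dy": 1,"dz": 0,"rx": 0,"ry": 0,"rz": 0.29},
    {"dx": 0.8,"dy": 1,"dz": 0,"rx": 0,"ry": 0,"rz": 0.29},
    {"dx": 0.8,"dy": 1,"dz": 0,"rx": 0,"ry": 0,"rz": 0.29},
    {"dx": 0.8,"dy": 1,"dz": 0,"rx": 0,"ry": 0,"rz": 0.29},
    {"dx": 0.8,"dy": 1,"dz": 0,"rx": 0,"ry": 0,"rz": 0.25}
  ],
  "claw": 100,
  "newtons": 40
}}

```text
t: 1.4
tcp_pos: [0.3695, -0.3507, 0.2311]
tool_rot: [0.631, 0.776, 0.0, -0.0]
force: [0.3, -0.7, -0.5]
finger_gap: 0.997
gripper_force: 0.0
```

```bash
python3 - <<'E'
from h import *
import pickle
s,y=pose(); print(s['t'],s['tcp_pos'],y,s['finger_gap'])
m,im=wrist('w2'); pickle.dump((m,im),open('w2.pkl','wb'))
print(proj(m,np.array([.423,-.283,.036]),True))
E
```

```text
1.4 [ 0.36948859 -0.35068296  0.23113273] 101.73494959973081 0.996819853309463
(np.float64(378.84045029618596), np.float64(122.35940475083699))
```

View pics/w2.png

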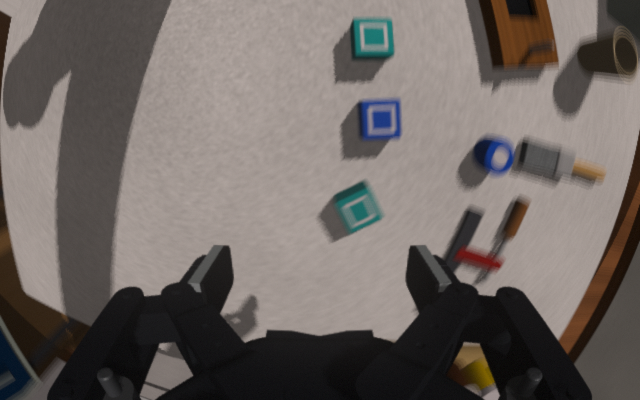

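The wrist view shows the blue block at (380,119), turquoise blocks at (373,38) and (359,207), the round one at (495,156), and the base corner at the top right. I'm moving over the block and down.

{"op": "move_arm", "data": {
  "targets": [
    {"dx": 0.27,"dy": 0.34,"dz": -0.3,"rx": 0,"ry": 0,"rz": 0},
    {"dx": 0.27,"dy": 0.34,"dz": -0.3,"rx": 0,"ry": 0,"rz": 0},
    {"dx": 0.27,"dy": 0.34,"dz": -0.3,"rx": 0,"ry": 0,"rz": 0},
    {"dx": 0.27,"dy": 0.34,"dz": -0.3,"rx": 0,"ry": 0,"rz": 0},
    {"dx": 0.27,"dy": 0.34,"dz": -0.3,"rx": 0,"ry": 0,"rz": 0},
    {"dx": 0.27,"dy": 0.34,"dz": -0.3,"rx": 0,"ry": 0,"rz": 0},
    {"dx": 0.27,"dy": 0.34,"dz": -0.3,"rx": 0,"ry": 0,"rz": 0},
    {"dx": 0.27,"dy": 0.34,"dz": -0.3,"rx": 0,"ry": 0,"rz": 0},
    {"dx": 0,"dy": 0,"dz": 0,"rx": 0,"ry": 0,"rz": 0},
    {"dx": 0,"dy": 0,"dz": 0,"rx": 0,"ry": 0,"rz": 0}
  ]
}}

```text
t: 2.7
tcp_pos: [0.4232, -0.2839, 0.1714]
tool_rot: [0.633, 0.774, -0.0, 0.0]
force: [-0.3, 0.5, 0.2]
finger_gap: 1.003
gripper_force: 0.0
```

```bash
cat >> h.py <<'E'
def outline(m,im,guess):
    """white outline ring on the blue block: min-area rect corners near guess pixel"""
    hsv=cv2.cvtColor(im,cv2.COLOR_RGB2HSV); H,S,V=cv2.split(hsv)
    blue=((H>105)&(H<130)&(S>120)).astype(np.uint8)
    n,l,st,c=cv2.connectedComponentsWithStats(cv2.morphologyEx(blue,cv2.MORPH_CLOSE,np.ones((9,9))))
    i=1+np.argmin([np.hypot(*(c[k]-guess))+(1e4 if st[k,4]<200 else 0) for k in range(1,n)])
    reg=cv2.erode((l==i).astype(np.uint8),np.ones((3,3)))
    inner=((reg>0)&(S<110)).astype(np.uint8)
    cs,_=cv2.findContours(inner,cv2.RETR_EXTERNAL,cv2.CHAIN_APPROX_NONE)
    c=max(cs,key=cv2.contourArea)
    return cv2.approxPolyDP(cv2.convexHull(c),0.06*cv2.arcLength(c,True),True)[:,0].astype(float)
E
python3 - <<'E'
from h import *
import pickle
s,y=pose(); print(s['t'],s['tcp_pos'],y)
m,im=wrist('w3'); m2,im2=pickle.load(open('w2.pkl','rb'))
a=outline(m2,im2,(380,119)); b=outline(m,im,proj(m,np.array([.423,-.283,.036]),True))
print(a.tolist(),b.tolist())
ac=[ray(m2,*p,True) for p in a]; best=[]
for p in b:  # match nearest by plane position
    P=plane(m,*p,.036,True); k=np.argmin([np.linalg.norm(plane(m2,*q,.036,True)-P) for q in a])
    t,e=tri([ray(m,*p,True),ac[k]]); best.append(P); print(P.round(4),t.round(4),e)
B=np.array(best); print('centre',B.mean(0)); 
for i in range(len(B)):
    d=B[i]-B[i-1]; print(np.linalg.norm(d),np.degrees(np.arctan2(d[1],d[0]))%90)
E
```

```text
2.7 [ 0.42317186 -0.28389767  0.17141333] 101.50187388173968
[[394.0, 104.0], [394.0, 132.0], [369.0, 135.0], [369.0, 106.0]] [[334.0, 166.0], [336.0, 197.0], [305.0, 199.0], [302.0, 169.0]]
[ 0.4339 -0.2639  0.036 ] [ 0.4318 -0.2605  0.0524] 0.0007404901483651929
[ 0.4419 -0.2923  0.036 ] [ 0.4404 -0.2894  0.0452] 0.0005705329296028053
[ 0.4139 -0.3     0.036 ] [ 0.4141 -0.2986  0.0415] 0.0004290350497697014
[ 0.4058 -0.2724  0.036 ] [ 0.4059 -0.2688  0.053 ] 0.00018811632784428324
centre [ 0.42386141 -0.28217282  0.036     ]
0.029348030167072117 16.9549134355423
0.029580477610520167 15.83389644372059
0.029106164144332064 15.355897887998395
0.02876446604781167 16.306502222156524
```

{"op": "move_arm", "data": {
  "targets": [
    {"dx": 0.03,"dy": 0.07,"dz": -0.8,"rx": 0,"ry": 0,"rz": 0.15},
    {"dx": 0,"dy": 0,"dz": -0.8,"rx": 0,"ry": 0,"rz": 0},
    {"dx": 0,"dy": 0,"dz": -0.8,"rx": 0,"ry": 0,"rz": 0},
    {"dx": 0,"dy": 0,"dz": -0.8,"rx": 0,"ry": 0,"rz": 0},
    {"dx": 0,"dy": 0,"dz": -0.8,"rx": 0,"ry": 0,"rz": 0},
    {"dx": 0,"dy": 0,"dz": -0.8,"rx": 0,"ry": 0,"rz": 0},
    {"dx": 0,"dy": 0,"dz": -0.8,"rx": 0,"ry": 0,"rz": 0},
    {"dx": 0,"dy": 0,"dz": -0.6,"rx": 0,"ry": 0,"rz": 0},
    {"dx": 0,"dy": 0,"dz": -0.2,"rx": 0,"ry": 0,"rz": 0},
    {"dx": 0,"dy": 0,"dz": 0,"rx": 0,"ry": 0,"rz": 0}
  ]
}}

```text
t: 4.0
tcp_pos: [0.4238, -0.2821, 0.0113]
tool_rot: [0.602, 0.799, -0.0, 0.0]
force: [-0.4, 0.6, -0.1]
finger_gap: 0.995
gripper_force: 0.0
```

{"op": "move_arm", "data": {
  "targets": [
    {"dx": 0,"dy": 0,"dz": 0,"rx": 0,"ry": 0,"rz": 0},
    {"dx": 0,"dy": 0,"dz": 0,"rx": 0,"ry": 0,"rz": 0},
    {"dx": 0,"dy": 0,"dz": 0,"rx": 0,"ry": 0,"rz": 0},
    {"dx": 0,"dy": 0,"dz": 0,"rx": 0,"ry": 0,"rz": 0},
    {"dx": 0,"dy": 0,"dz": 0,"rx": 0,"ry": 0,"rz": 0},
    {"dx": 0,"dy": 0,"dz": 0,"rx": 0,"ry": 0,"rz": 0},
    {"dx": 0,"dy": 0,"dz": 0,"rx": 0,"ry": 0,"rz": 0},
    {"dx": 0,"dy": 0,"dz": 0,"rx": 0,"ry": 0,"rz": 0},
    {"dx": 0,"dy": 0,"dz": 0,"rx": 0,"ry": 0,"rz": 0},
    {"dx": 0,"dy": 0,"dz": 0,"rx": 0,"ry": 0,"rz": 0}
  ],
  "claw": 0,
  "newtons": 40
}}

```text
t: 5.25
tcp_pos: [0.4241, -0.2822, 0.012]
tool_rot: [0.602, 0.799, -0.0, 0.001]
force: [-0.4, 0.2, 5.5]
finger_gap: 0.507
gripper_force: 42.0
```

{"op": "move_arm", "data": {
  "targets": [
    {"dx": 0,"dy": 0,"dz": 0.5,"rx": 0,"ry": 0,"rz": 0},
    {"dx": 0,"dy": 0,"dz": 1,"rx": 0,"ry": 0,"rz": 0},
    {"dx": 0,"dy": 0,"dz": 1,"rx": 0,"ry": 0,"rz": 0},
    {"dx": 0.5,"dy": 0.65,"dz": 1,"rx": 0,"ry": 0,"rz": 0},
    {"dx": 0.5,"dy": 0.65,"dz": 1,"rx": 0,"ry": 0,"rz": 0},
    {"dx": 0.5,"dy": 0.65,"dz": 1,"rx": 0,"ry": 0,"rz": 0},
    {"dx": 0.5,"dy": 0.65,"dz": 1,"rx": 0,"ry": 0,"rz": 0},
    {"dx": 0.5,"dy": 0.65,"dz": 0.5,"rx": 0,"ry": 0,"rz": 0},
    {"dx": 0.5,"dy": 0.6,"dz": 0,"rx": 0,"ry": 0,"rz": 0},
    {"dx": 0,"dy": 0,"dz": 0,"rx": 0,"ry": 0,"rz": 0}
  ]
}}

```text
t: 6.5
tcp_pos: [0.4989, -0.1847, 0.1868]
tool_rot: [0.601, 0.799, -0.0, 0.0]
force: [0.4, -0.0, -1.2]
finger_gap: 0.51
gripper_force: 41.3
```

```bash
python3 - <<'E'
from h import *
import pickle
s,y=pose(); print(s['t'],s['tcp_pos'],y,s['finger_gap'],s['force'])
m,im=wrist('w4'); pickle.dump((m,im),open('w4.pkl','wb'))
print(proj(m,np.array([.579,-.078,.03]),True))
E
```

```text
6.5 [ 0.4989242  -0.18472044  0.18681565] 106.11840246465643 0.5098575321115126 [ 0.42274707 -0.04592607 -1.20388105]
(np.float64(426.07737305328686), np.float64(101.19124616671583))
```

View pics/w4.png

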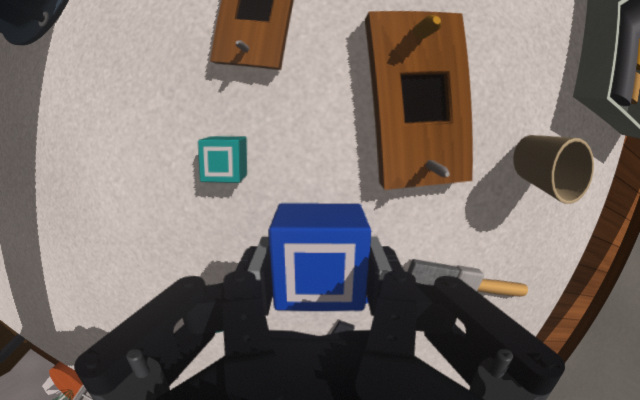

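The picture shows the block held square with its outline around (320,272). The big base has its pocket at (425,97), brass dowel tip at (436,20) and steel tip at (446,172). Next I move so the camera sits right above the pocket for a second view.

{"op": "move_arm", "data": {
  "targets": [
    {"dx": 0.5,"dy": 0.2,"dz": 0,"rx": 0,"ry": 0,"rz": 0.16},
    {"dx": 0.5,"dy": 0.2,"dz": 0,"rx": 0,"ry": 0,"rz": 0},
    {"dx": 0.5,"dy": 0.2,"dz": 0,"rx": 0,"ry": 0,"rz": 0},
    {"dx": 0.5,"dy": 0.2,"dz": 0,"rx": 0,"ry": 0,"rz": 0},
    {"dx": 0.5,"dy": 0.2,"dz": 0,"rx": 0,"ry": 0,"rz": 0},
    {"dx": 0.5,"dy": 0.2,"dz": 0,"rx": 0,"ry": 0,"rz": 0},
    {"dx": 0.5,"dy": 0.2,"dz": 0,"rx": 0,"ry": 0,"rz": 0},
    {"dx": 0.3,"dy": 0.1,"dz": 0,"rx": 0,"ry": 0,"rz": 0},
    {"dx": 0,"dy": 0,"dz": 0,"rx": 0,"ry": 0,"rz": 0},
    {"dx": 0,"dy": 0,"dz": 0,"rx": 0,"ry": 0,"rz": 0}
  ]
}}

```text
t: 7.8
tcp_pos: [0.5933, -0.1482, 0.1862]
tool_rot: [0.568, 0.823, -0.0, -0.0]
force: [-0.5, -0.6, -0.9]
finger_gap: 0.507
gripper_force: 41.3
```

```bash
python3 - <<'E'
from h import *
import pickle
s,y=pose(); print(s['t'],s['tcp_pos'],y)
m,im=wrist('w5'); pickle.dump((m,im,s),open('w5.pkl','wb'))
g=proj(m,np.array([.575,-.08,.03]),True); print(g)
E
```

```text
7.8 [ 0.59331969 -0.14819135  0.18620006] 110.78382180274933
(np.float64(325.8723927838862), np.float64(107.74267125403289))
```

View pics/w5.png

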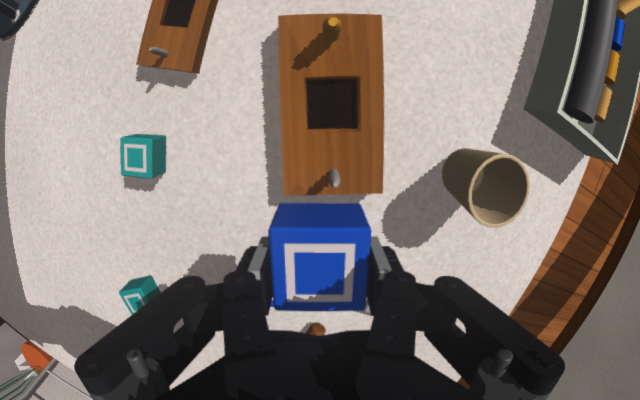

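The base is now squarely ahead: slab at (279–383, 15–193), pocket at (307–358, 78–130), brass tip at (333,22), steel tip at (334,176).

```bash
cat > base.py <<'E'
from h import *
import pickle
res={}
for f,g in (('w4',(425,97)),('w5',(332,104))):
    d=pickle.load(open(f+'.pkl','rb')); m,im=d[:2]
    H,S,V=cv2.split(cv2.cvtColor(im,cv2.COLOR_RGB2HSV))
    dark=(V<60).astype(np.uint8); n,l,st,c=cv2.connectedComponentsWithStats(dark)
    i=l[g[1],g[0]]; cs,_=cv2.findContours((l==i).astype(np.uint8),cv2.RETR_EXTERNAL,cv2.CHAIN_APPROX_NONE)
    cc=max(cs,key=cv2.contourArea); q=cv2.approxPolyDP(cc,.05*cv2.arcLength(cc,True),True)[:,0]
    br=((H<20)&(S>90)&(V>50)|(l==i)).astype(np.uint8); br=cv2.morphologyEx(br,cv2.MORPH_OPEN,np.ones((5,5)))
    n,l2,_,_=cv2.connectedComponentsWithStats(br); k=l2[g[1],g[0]-35] 
    cs,_=cv2.findContours((l2==k).astype(np.uint8),cv2.RETR_EXTERNAL,cv2.CHAIN_APPROX_NONE); sc=max(cs,key=cv2.contourArea)[:,0]
    res[f]=(m,q,sc); print(f,'pocket px',q.tolist(),'slab bbox',sc.min(0),sc.max(0))
    P=np.array([plane(m,*p,.03,True)[:2] for p in cc[:,0]]); r=cv2.minAreaRect((P*1000).astype(np.float32)); print(' pocket z.03',r)
    P=np.array([plane(m,*p,.03,True)[:2] for p in sc]); r=cv2.minAreaRect((P*1000).astype(np.float32)); print(' slab z.03',r)
m4,q4,_=res['w4'];m5,q5,_=res['w5']
for p in q5:
    P=plane(m5,*p,.03,True); k=np.argmin([np.linalg.norm(plane(m4,*q,.03,True)-P) for q in q4]); print('pocket corner',*tri([ray(m5,*map(float,p),True),ray(m4,*map(float,q4[k]),True)]))
for n,a,b in (('big',(436,20),(333,22)),('small',(446,172),(334,176))): print(n,*tri([ray(m4,*a,True),ray(m5,*b,True)]))
m,im,s=pickle.load(open('w5.pkl','rb')); o=outline(m,im,(320,270)); print('outline',o.tolist())
T=R.from_quat(s['tool_rot']).as_matrix(); B=np.array([plane(m,*p,s['tcp_pos'][2]+.024,True) for p in o])
print('block in tool',T.T@(B.mean(0)-s['tcp_pos']),[ (np.linalg.norm(B[i]-B[i-1]).round(4),(np.degrees(np.arctan2(*(B[i]-B[i-1])[1::-1]))%90).round(1)) for i in range(len(B))])
E
python3 base.py
```

```text
w4 pocket px [[447, 72], [401, 74], [406, 122], [449, 120]] slab bbox [369  11] [472 189]
 pocket z.03 ((578.2427368164062, -73.26976013183594), (50.99207305908203, 49.35791778564453), 22.21955680847168)
 slab z.03 ((577.7093505859375, -74.71656036376953), (101.04777526855469, 179.71954345703125), 22.00252342224121)
w5 pocket px [[357, 78], [306, 79], [308, 128], [357, 127]] slab bbox [278  14] [383 195]
 pocket z.03 ((578.7340698242188, -73.00367736816406), (49.3461799621582, 49.31440353393555), 21.172372817993164)
 slab z.03 ((578.7947387695312, -74.26969146728516), (99.88919067382812, 179.741943359375), 22.013769149780273)
pocket corner [ 0.59210886 -0.04157979  0.0291552 ] 0.0004865111568740321
pocket corner [ 0.54727217 -0.06038323  0.02665434] 5.255194795109948e-05
pocket corner [ 0.56598503 -0.10455431  0.02814254] 0.00010392545058233851
pocket corner [ 0.6101333  -0.08679459  0.0265913 ] 0.0003469413986303814
big [ 0.55374823 -0.01010877  0.0721313 ] 2.790211688803864e-05
small [ 0.60168213 -0.13341428  0.07505546] 0.0026393988137640967
outline [[341.0, 294.0], [341.0, 301.0], [321.0, 301.0], [321.0, 294.0]]
block in tool [-0.01270887  0.00620476 -0.02400946] [(np.float64(0.0091), np.float64(20.2)), (np.float64(0.004), np.float64(22.7)), (np.float64(0.0092), np.float64(20.2)), (np.float64(0.004), np.float64(20.9))]
```

```bash
python3 - <<'E'
from h import *
import pickle
for f in('w4','w5'):
    d=pickle.load(open(f+'.pkl','rb')); m,im=d[:2]
    H,S,V=cv2.split(cv2.cvtColor(im,cv2.COLOR_RGB2HSV))
    w=((S<110)).astype(np.uint8); w[:235]=0; w[308:]=0; w[:,:278]=0; w[:,362:]=0
    ys,xs=np.nonzero(w); c=cv2.convexHull(np.stack([xs,ys],1).astype(np.int32))
    q=cv2.approxPolyDP(c,.06*cv2.arcLength(c,True),True)[:,0]
    E=np.array(m['extrinsics']); print(f,q.tolist())
    tp=np.array([.49892,-.18472,.18682]) if f=='w4' else np.array(d[2]['tcp_pos']); yw=np.radians(106.12 if f=='w4' else 110.78)
    B=np.array([plane(m,*p,tp[2]+.024,True) for p in q.astype(float)])
    o=(B.mean(0)-tp)[:2]; ax=np.array([np.cos(yw),np.sin(yw)]); print('along tool x',o@ax,'along tool y',o@np.array([ax[1],-ax[0]]),
     [((np.linalg.norm(B[i]-B[i-1])).round(4),(np.degrees(np.arctan2(*(B[i]-B[i-1])[1::-1]))%90).round(1)) for i in range(len(B))])
E
```

```text
w4 [[355, 244], [351, 301], [287, 301], [285, 243]]
along tool x 0.00014265873807236428 along tool y 0.0009730212778813767 [(np.float64(0.0295), np.float64(15.2)), (np.float64(0.0296), np.float64(15.4)), (np.float64(0.0297), np.float64(16.1)), (np.float64(0.0301), np.float64(15.1))]
w5 [[355, 244], [351, 301], [287, 301], [285, 243]]
along tool x 3.6451627672082916e-05 along tool y 0.0009302452028853986 [(np.float64(0.0295), np.float64(19.9)), (np.float64(0.0296), np.float64(20.1)), (np.float64(0.0297), np.float64(20.8)), (np.float64(0.0301), np.float64(19.8))]
```

{"op": "move_arm", "data": {
  "targets": [
    {"dx": -0.12,"dy": 0.6,"dz": -0.2,"rx": 0,"ry": 0,"rz": 0.05},
    {"dx": -0.12,"dy": 0.6,"dz": -0.3,"rx": 0,"ry": 0,"rz": 0},
    {"dx": -0.13,"dy": 0.6,"dz": -0.3,"rx": 0,"ry": 0,"rz": 0},
    {"dx": -0.13,"dy": 0.6,"dz": -0.4,"rx": 0,"ry": 0,"rz": 0},
    {"dx": -0.13,"dy": 0.57,"dz": -0.4,"rx": 0,"ry": 0,"rz": 0},
    {"dx": 0,"dy": 0,"dz": -0.8,"rx": 0,"ry": 0,"rz": 0},
    {"dx": 0,"dy": 0,"dz": -0.8,"rx": 0,"ry": 0,"rz": 0},
    {"dx": 0,"dy": 0,"dz": -0.8,"rx": 0,"ry": 0,"rz": 0},
    {"dx": 0,"dy": 0,"dz": -0.6,"rx": 0,"ry": 0,"rz": 0},
    {"dx": 0,"dy": 0,"dz": 0,"rx": 0,"ry": 0,"rz": 0}
  ]
}}

```text
t: 9.1
tcp_pos: [0.577, -0.0733, 0.0699]
tool_rot: [0.557, 0.83, -0.0, -0.001]
force: [0.5, -0.5, -0.9]
finger_gap: 0.503
gripper_force: 41.3
```

{"op": "move_arm", "data": {
  "targets": [
    {"dx": 0.02,"dy": -0.03,"dz": -0.2,"rx": 0,"ry": 0,"rz": 0},
    {"dx": 0,"dy": 0,"dz": -0.25,"rx": 0,"ry": 0,"rz": 0},
    {"dx": 0,"dy": 0,"dz": -0.2,"rx": 0,"ry": 0,"rz": 0},
    {"dx": 0,"dy": 0,"dz": -0.2,"rx": 0,"ry": 0,"rz": 0},
    {"dx": 0,"dy": 0,"dz": -0.2,"rx": 0,"ry": 0,"rz": 0},
    {"dx": 0,"dy": 0,"dz": -0.2,"rx": 0,"ry": 0,"rz": 0},
    {"dx": 0,"dy": 0,"dz": -0.15,"rx": 0,"ry": 0,"rz": 0},
    {"dx": 0,"dy": 0,"dz": -0.1,"rx": 0,"ry": 0,"rz": 0},
    {"dx": 0,"dy": 0,"dz": 0,"rx": 0,"ry": 0,"rz": 0},
    {"dx": 0,"dy": 0,"dz": 0,"rx": 0,"ry": 0,"rz": 0}
  ]
}}

```text
t: 10.35
tcp_pos: [0.5786, -0.0747, 0.0339]
tool_rot: [0.557, 0.83, 0.0, 0.0]
force: [-0.3, 0.1, -0.8]
finger_gap: 0.507
gripper_force: 41.3
```

{"op": "move_arm", "data": {
  "targets": [
    {"dx": 0,"dy": 0,"dz": -0.05,"rx": 0,"ry": 0,"rz": 0},
    {"dx": 0,"dy": 0,"dz": -0.04,"rx": 0,"ry": 0,"rz": 0},
    {"dx": 0,"dy": 0,"dz": 0,"rx": 0,"ry": 0,"rz": 0},
    {"dx": 0,"dy": 0,"dz": 0,"rx": 0,"ry": 0,"rz": 0},
    {"dx": 0,"dy": 0,"dz": 0,"rx": 0,"ry": 0,"rz": 0},
    {"dx": 0,"dy": 0,"dz": 0,"rx": 0,"ry": 0,"rz": 0},
    {"dx": 0,"dy": 0,"dz": 0,"rx": 0,"ry": 0,"rz": 0},
    {"dx": 0,"dy": 0,"dz": 0,"rx": 0,"ry": 0,"rz": 0},
    {"dx": 0,"dy": 0,"dz": 0,"rx": 0,"ry": 0,"rz": 0},
    {"dx": 0,"dy": 0,"dz": 0,"rx": 0,"ry": 0,"rz": 0}
  ]
}}

```text
t: 11.6
tcp_pos: [0.5786, -0.0747, 0.032]
tool_rot: [0.557, 0.83, 0.0, 0.0]
force: [-1.7, -0.5, 5.1]
finger_gap: 0.508
gripper_force: 41.9
```

Contact (5 N) came at exactly the expected floor height. I'm releasing it, then rising.

{"op": "move_arm", "data": {
  "targets": [
    {"dx": 0,"dy": 0,"dz": 0,"rx": 0,"ry": 0,"rz": 0},
    {"dx": 0,"dy": 0,"dz": 0,"rx": 0,"ry": 0,"rz": 0},
    {"dx": 0,"dy": 0,"dz": 0,"rx": 0,"ry": 0,"rz": 0},
    {"dx": 0,"dy": 0,"dz": 0.3,"rx": 0,"ry": 0,"rz": 0},
    {"dx": 0,"dy": 0,"dz": 0.7,"rx": 0,"ry": 0,"rz": 0},
    {"dx": 0,"dy": 0,"dz": 1,"rx": 0,"ry": 0,"rz": 0},
    {"dx": 0,"dy": 0,"dz": 1,"rx": 0,"ry": 0,"rz": 0},
    {"dx": 0,"dy": 0,"dz": 1,"rx": 0,"ry": 0,"rz": 0},
    {"dx": 0,"dy": 0,"dz": 1,"rx": 0,"ry": 0,"rz": 0},
    {"dx": 0,"dy": 0,"dz": 0,"rx": 0,"ry": 0,"rz": 0}
  ],
  "claw": 75
}}

```text
t: 12.85
tcp_pos: [0.5803, -0.0752, 0.1598]
tool_rot: [0.557, 0.83, 0.001, 0.003]
force: [-0.1, -0.4, -0.2]
finger_gap: 0.748
gripper_force: 0.0
```

```bash
python3 - <<'E'
from h import *
s,y=pose(); print(s['t'],s['tcp_pos'],y)
m,im=wrist('w6'); g=proj(m,np.array([.578,-.074,.056]),True); print(g)
H,S,V=cv2.split(cv2.cvtColor(im,cv2.COLOR_RGB2HSV)); u,v=map(int,g)
cv2.imwrite('pics/w6c.png',cv2.resize(im[v-80:v+80,u-120:u+120,::-1],None,fx=3,fy=3))
q=outline(m,im,g); print(q.tolist())
for z in (.056,.066):
  B=np.array([plane(m,*p,z,True) for p in q]); print(B.mean(0),[((np.linalg.norm(B[i]-B[i-1])).round(4),(np.degrees(np.arctan2(*(B[i]-B[i-1])[1::-1]))%90).round(1)) for i in range(len(B))])
E
```

```text
12.85 [ 0.58027949 -0.07519536  0.15982299] 112.2909975328921
(np.float64(315.60726039720714), np.float64(191.06746155099324))
[[335.0, 175.0], [333.0, 209.0], [299.0, 209.0], [299.0, 174.0]]
[ 0.57898097 -0.0744808   0.056     ] [(np.float64(0.0293), np.float64(20.6)), (np.float64(0.0293), np.float64(19.8)), (np.float64(0.0286), np.float64(22.2)), (np.float64(0.0301), np.float64(21.3))]
[ 0.57793255 -0.07182503  0.066     ] [(np.float64(0.0281), np.float64(20.6)), (np.float64(0.0281), np.float64(19.8)), (np.float64(0.0274), np.float64(22.2)), (np.float64(0.0288), np.float64(21.3))]
```

View pics/w6c.png

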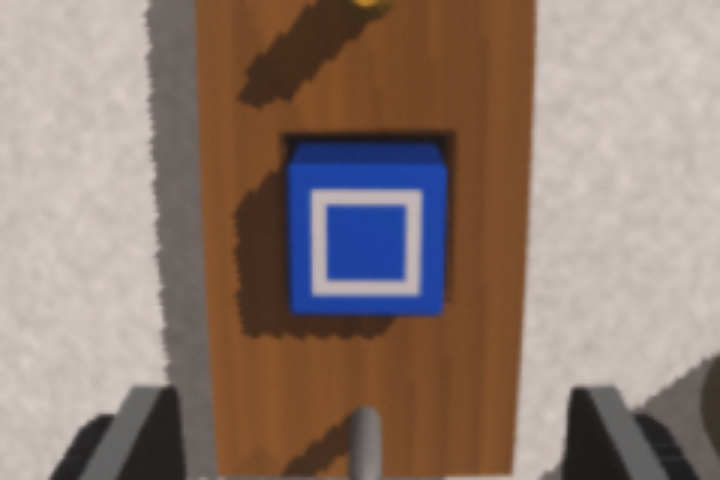

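The crop shows the block seated squarely in the pocket (outline centre (366,243) in the crop), with gaps on its sides and dowels clear. Next, the upper half.

{"op": "move_arm", "data": {
  "targets": [
    {"dx": -0.38,"dy": 1,"dz": 0.4,"rx": 0,"ry": 0,"rz": -0.115},
    {"dx": -0.38,"dy": 1,"dz": 0.4,"rx": 0,"ry": 0,"rz": -0.115},
    {"dx": -0.38,"dy": 1,"dz": 0.4,"rx": 0,"ry": 0,"rz": -0.115},
    {"dx": -0.38,"dy": 1,"dz": 0.4,"rx": 0,"ry": 0,"rz": -0.115},
    {"dx": -0.38,"dy": 1,"dz": 0.4,"rx": 0,"ry": 0,"rz": -0.115},
    {"dx": -0.38,"dy": 1,"dz": 0,"rx": 0,"ry": 0,"rz": -0.115},
    {"dx": -0.38,"dy": 1,"dz": 0,"rx": 0,"ry": 0,"rz": -0.115},
    {"dx": -0.38,"dy": 1,"dz": 0,"rx": 0,"ry": 0,"rz": -0.115},
    {"dx": -0.38,"dy": 1,"dz": 0,"rx": 0,"ry": 0,"rz": -0.115},
    {"dx": -0.38,"dy": 1,"dz": 0,"rx": 0,"ry": 0,"rz": -0.115}
  ],
  "claw": 100
}}

```text
t: 14.15
tcp_pos: [0.4823, 0.176, 0.2056]
tool_rot: [0.779, 0.627, -0.001, -0.001]
force: [-1.2, 0.2, -0.0]
finger_gap: 0.997
gripper_force: 0.0
```

```bash
python3 - <<'E'
from h import *
import pickle
s,y=pose(); print(s['t'],s['tcp_pos'],y)
m,im=wrist('w7'); pickle.dump((m,im,s),open('w7.pkl','wb')); print(proj(m,np.array([.485,.311,.07]),True))
E
```

```text
14.15 [0.48231232 0.17595192 0.2055588 ] 77.66888702464391
(np.float64(288.49677232626937), np.float64(40.36720638135603))
```

View pics/w7.png

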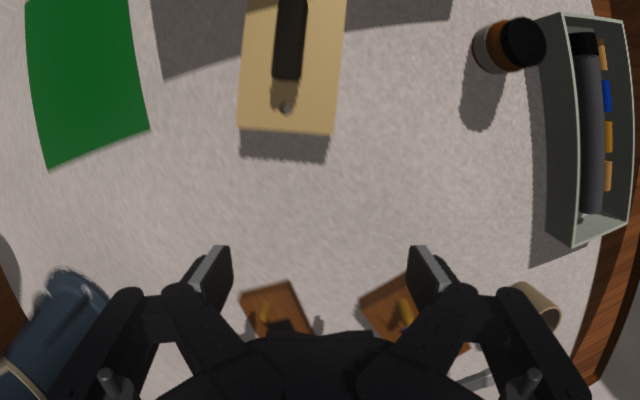

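The near end of the upper half is at (238–345, 0–135), small hole at (287,107), handle at (290,40). I'm moving further over it.

{"op": "move_arm", "data": {
  "targets": [
    {"dx": 0,"dy": 0.8,"dz": 0,"rx": 0,"ry": 0,"rz": 0},
    {"dx": 0,"dy": 0.8,"dz": 0,"rx": 0,"ry": 0,"rz": 0},
    {"dx": 0,"dy": 0.8,"dz": 0,"rx": 0,"ry": 0,"rz": 0},
    {"dx": 0,"dy": 0.4,"dz": 0,"rx": 0,"ry": 0,"rz": 0},
    {"dx": 0,"dy": 0,"dz": 0,"rx": 0,"ry": 0,"rz": 0},
    {"dx": 0,"dy": 0,"dz": 0,"rx": 0,"ry": 0,"rz": 0},
    {"dx": 0,"dy": 0,"dz": 0,"rx": 0,"ry": 0,"rz": 0},
    {"dx": 0,"dy": 0,"dz": 0,"rx": 0,"ry": 0,"rz": 0},
    {"dx": 0,"dy": 0,"dz": 0,"rx": 0,"ry": 0,"rz": 0},
    {"dx": 0,"dy": 0,"dz": 0,"rx": 0,"ry": 0,"rz": 0}
  ]
}}

```text
t: 15.45
tcp_pos: [0.4836, 0.2452, 0.2066]
tool_rot: [0.778, 0.628, 0.0, 0.0]
force: [0.0, 0.2, -0.2]
finger_gap: 0.999
gripper_force: 0.0
```

```bash
cat > topm.py <<'E'
from h import *
import pickle
s,y=pose(); print(s['t'],s['tcp_pos'],y)
m,im=wrist('w8'); pickle.dump((m,im,s),open('w8.pkl','wb'))
g=proj(m,np.array([.485,.311,.07]),True); print(g); u,v=map(int,g)
H,S,V=cv2.split(cv2.cvtColor(im,cv2.COLOR_RGB2HSV))
pale=((H>12)&(H<32)&(S>70)&(V>90)).astype(np.uint8); pale=cv2.morphologyEx(pale,cv2.MORPH_OPEN,np.ones((3,3)))
cs,_=cv2.findContours(pale,cv2.RETR_EXTERNAL,cv2.CHAIN_APPROX_NONE); c=max(cs,key=cv2.contourArea)[:,0]
print('slab px',c.min(0),c.max(0),cv2.approxPolyDP(cv2.convexHull(c),20,True)[:,0].tolist())
P=np.array([plane(m,*p,.038,True)[:2] for p in c]); print('slab',cv2.minAreaRect((P*1000).astype(np.float32)))
dark=(V<45).astype(np.uint8); dark=cv2.morphologyEx(dark,cv2.MORPH_OPEN,np.ones((5,5)))
n,l,st,ce=cv2.connectedComponentsWithStats(dark); i=l[v,u]
cs,_=cv2.findContours((l==i).astype(np.uint8),cv2.RETR_EXTERNAL,cv2.CHAIN_APPROX_NONE); c=max(cs,key=cv2.contourArea)[:,0]
print('handle px',cv2.approxPolyDP(cv2.convexHull(c),6,True)[:,0].tolist())
P=np.array([plane(m,*p,.07,True)[:2] for p in c]); print('handle',cv2.minAreaRect((P*1000).astype(np.float32)))
E
python3 topm.py
```

```text
15.45 [0.48355134 0.24520033 0.20659749] 77.77787328627952
(np.float64(303.8124139032658), np.float64(114.67065179069517))
slab px [253  23] [362 201] [[271, 23], [362, 30], [345, 201], [253, 193]]
slab ((485.52484130859375, 313.6950378417969), (180.16238403320312, 100.42098236083984), 72.38038635253906)
handle px [[298, 68], [320, 72], [311, 154], [289, 151]]
handle ((485.76470947265625, 313.91375732421875), (78.00872802734375, 24.024372100830078), 72.61660766601562)
```

View pics/w8.png

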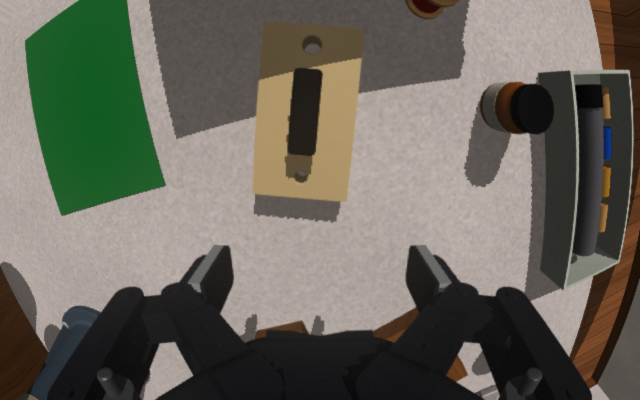

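The upper half is fully in view: slab (253–362, 23–201), handle (289–320, 68–154), big hole at (312,45) on the far end. The measured sizes, 180.2 × 100.4 mm and 78 × 24 mm, match at the assumed heights. I'll check the heights by triangulation, then grasp.

```bash
python3 - <<'E'
from h import *
import pickle
m7=pickle.load(open('w7.pkl','rb'))[0];m8=pickle.load(open('w8.pkl','rb'))[0]
for n,a,b in (('cornerL',(238,127),(253,193)),('cornerR',(333,135),(345,201)),('handle endL',(275,76),(289,151)),('handle endR',(299,80),(311,154))): print(n,*tri([ray(m7,*a,True),ray(m8,*b,True)]))
E
```

```text
cornerL [0.41555522 0.24513747 0.04653384] 0.0005404194516795913
cornerR [0.5057153  0.21569262 0.04335934] 6.103825028969594e-06
handle endL [0.46550645 0.28178443 0.0703032 ] 0.0008474618512079564
handle endR [0.48459416 0.27380321 0.06402437] 0.0013907392118308053
```

{"op": "move_arm", "data": {
  "targets": [
    {"dx": 0.05,"dy": 0.7,"dz": -0.3,"rx": 0,"ry": 0,"rz": -0.177},
    {"dx": 0,"dy": 0.7,"dz": -0.3,"rx": 0,"ry": 0,"rz": 0},
    {"dx": 0,"dy": 0.7,"dz": -0.3,"rx": 0,"ry": 0,"rz": 0},
    {"dx": 0,"dy": 0.66,"dz": -0.3,"rx": 0,"ry": 0,"rz": 0},
    {"dx": 0,"dy": 0,"dz": -0.9,"rx": 0,"ry": 0,"rz": 0},
    {"dx": 0,"dy": 0,"dz": -0.9,"rx": 0,"ry": 0,"rz": 0},
    {"dx": 0,"dy": 0,"dz": -0.9,"rx": 0,"ry": 0,"rz": 0},
    {"dx": 0,"dy": 0,"dz": -0.9,"rx": 0,"ry": 0,"rz": 0},
    {"dx": 0,"dy": 0,"dz": -0.8,"rx": 0,"ry": 0,"rz": 0},
    {"dx": 0,"dy": 0,"dz": -0.4,"rx": 0,"ry": 0,"rz": 0}
  ]
}}

```text
t: 16.75
tcp_pos: [0.4841, 0.3147, 0.0551]
tool_rot: [0.806, 0.592, -0.001, -0.0]
force: [0.5, -0.5, -1.0]
finger_gap: 1.002
gripper_force: 0.0
```

{"op": "move_arm", "data": {
  "targets": [
    {"dx": 0,"dy": 0,"dz": -0.25,"rx": 0,"ry": 0,"rz": 0},
    {"dx": 0,"dy": 0,"dz": -0.25,"rx": 0,"ry": 0,"rz": 0},
    {"dx": 0,"dy": 0,"dz": 0,"rx": 0,"ry": 0,"rz": 0},
    {"dx": 0,"dy": 0,"dz": 0,"rx": 0,"ry": 0,"rz": 0},
    {"dx": 0,"dy": 0,"dz": 0,"rx": 0,"ry": 0,"rz": 0},
    {"dx": 0,"dy": 0,"dz": 0,"rx": 0,"ry": 0,"rz": 0},
    {"dx": 0,"dy": 0,"dz": 0,"rx": 0,"ry": 0,"rz": 0},
    {"dx": 0,"dy": 0,"dz": 0,"rx": 0,"ry": 0,"rz": 0},
    {"dx": 0,"dy": 0,"dz": 0,"rx": 0,"ry": 0,"rz": 0},
    {"dx": 0,"dy": 0,"dz": 0,"rx": 0,"ry": 0,"rz": 0}
  ],
  "claw": 40
}}

```text
t: 18.0
tcp_pos: [0.4848, 0.3143, 0.044]
tool_rot: [0.807, 0.591, -0.0, -0.0]
force: [0.0, 0.1, 0.1]
finger_gap: 0.4
gripper_force: 0.0
```

{"op": "move_arm", "data": {
  "targets": [
    {"dx": 0,"dy": 0,"dz": 0,"rx": 0,"ry": 0,"rz": 0},
    {"dx": 0,"dy": 0,"dz": 0,"rx": 0,"ry": 0,"rz": 0},
    {"dx": 0,"dy": 0,"dz": 0,"rx": 0,"ry": 0,"rz": 0},
    {"dx": 0,"dy": 0,"dz": 0,"rx": 0,"ry": 0,"rz": 0},
    {"dx": 0,"dy": 0,"dz": 0,"rx": 0,"ry": 0,"rz": 0},
    {"dx": 0,"dy": 0,"dz": 0,"rx": 0,"ry": 0,"rz": 0},
    {"dx": 0,"dy": 0,"dz": 0,"rx": 0,"ry": 0,"rz": 0},
    {"dx": 0,"dy": 0,"dz": 0,"rx": 0,"ry": 0,"rz": 0},
    {"dx": 0,"dy": 0,"dz": 0,"rx": 0,"ry": 0,"rz": 0},
    {"dx": 0,"dy": 0,"dz": 0,"rx": 0,"ry": 0,"rz": 0}
  ],
  "claw": 0,
  "newtons": 100
}}

```text
t: 19.25
tcp_pos: [0.4847, 0.3143, 0.0444]
tool_rot: [0.807, 0.591, -0.0, -0.0]
force: [-0.9, 0.1, 5.0]
finger_gap: 0.287
gripper_force: 99.1
```

{"op": "move_arm", "data": {
  "targets": [
    {"dx": 0,"dy": 0,"dz": 0.3,"rx": 0,"ry": 0,"rz": 0},
    {"dx": 0,"dy": 0,"dz": 0.7,"rx": 0,"ry": 0,"rz": 0},
    {"dx": 0,"dy": 0,"dz": 1,"rx": 0,"ry": 0,"rz": 0},
    {"dx": 0,"dy": 0,"dz": 1,"rx": 0,"ry": 0,"rz": 0},
    {"dx": 0,"dy": 0,"dz": 1,"rx": 0,"ry": 0,"rz": 0},
    {"dx": 0.1,"dy": -0.4,"dz": 1,"rx": 0,"ry": 0,"rz": 0},
    {"dx": 0.2,"dy": -0.7,"dz": 0.8,"rx": 0,"ry": 0,"rz": 0.1},
    {"dx": 0.2,"dy": -0.8,"dz": 0.4,"rx": 0,"ry": 0,"rz": 0.1},
    {"dx": 0.2,"dy": -0.5,"dz": 0,"rx": 0,"ry": 0,"rz": 0.1},
    {"dx": 0,"dy": 0,"dz": 0,"rx": 0,"ry": 0,"rz": 0}
  ]
}}

```text
t: 20.5
tcp_pos: [0.5023, 0.2535, 0.1997]
tool_rot: [0.758, 0.652, 0.0, 0.0]
force: [0.1, -0.5, -5.0]
finger_gap: 0.286
gripper_force: 98.6
```

```bash
cat > hand.py <<'E'
from h import *
import pickle,sys
s,y=pose(); print(s['t'],s['tcp_pos'],y,s['force'],s['finger_gap'])
m,im=wrist(sys.argv[1]); pickle.dump((m,im,s),open(sys.argv[1]+'.pkl','wb'))
H,S,V=cv2.split(cv2.cvtColor(im,cv2.COLOR_RGB2HSV))
T=R.from_quat(s['tool_rot']).as_matrix(); z=s['tcp_pos'][2]-.0064
def tool(p): return (T.T@(plane(m,*map(float,p),z,True)-s['tcp_pos']))[:2]*1000
# expected far corners in tool frame: x=+90, y=+-50
c=[proj(m,s['tcp_pos']+T@np.array([.09,q,.0064]),True) for q in(-.05,.05)]; print('expected corners',np.round(c,1).tolist())
pale=((H>12)&(H<32)&(S>70)&(V>50)).astype(np.uint8); pale=cv2.morphologyEx(pale,cv2.MORPH_OPEN,np.ones((3,3)))
cs,_=cv2.findContours(pale,cv2.RETR_EXTERNAL,cv2.CHAIN_APPROX_NONE); k=max(cs,key=cv2.contourArea)[:,0]
t=np.array([tool(p) for p in k])
f=t[(abs(t[:,1])<40)&(t[:,0]>80)]; a=np.polyfit(f[:,1],f[:,0],1); print('far edge x,slope deg',a[1],np.degrees(np.arctan(a[0])))
for sg in(-1,1):
    e=t[(t[:,0]>40)&(t[:,0]<82)&(abs(sg*t[:,1]-50)<8)]; b=np.polyfit(e[:,0],e[:,1],1); print('side',len(e),'y at x=60:',np.polyval(b,60),'slope deg',np.degrees(np.arctan(b[0])))
E
python3 hand.py w9
```

```text
20.5 [0.50229894 0.25353723 0.19966352] 81.34521590732874 [ 0.08526057 -0.45292215 -5.03559652] 0.28587382281981616
expected corners [[214.4, 72.9], [419.6, 72.5]]
far edge x,slope deg 89.44949640592462 0.1356261993256006
side 84 y at x=60: -48.523694161730624 slope deg -0.7572811828842168
side 84 y at x=60: 50.47650662238292 slope deg 0.16525410323660208
```

The slab is held straight: 0.5 mm along, with a 1 mm camera bias across that is the same as for the block. Carrying it over.

{"op": "move_arm", "data": {
  "targets": [
    {"dx": 0.1,"dy": -0.5,"dz": 0,"rx": 0,"ry": 0,"rz": 0.05},
    {"dx": 0.2,"dy": -0.9,"dz": 0,"rx": 0,"ry": 0,"rz": 0.1},
    {"dx": 0.25,"dy": -1,"dz": 0,"rx": 0,"ry": 0,"rz": 0.1},
    {"dx": 0.25,"dy": -1,"dz": 0,"rx": 0,"ry": 0,"rz": 0.1},
    {"dx": 0.25,"dy": -1,"dz": 0,"rx": 0,"ry": 0,"rz": 0.1},
    {"dx": 0.25,"dy": -1,"dz": 0,"rx": 0,"ry": 0,"rz": 0.1},
    {"dx": 0.25,"dy": -1,"dz": 0,"rx": 0,"ry": 0,"rz": 0.1},
    {"dx": 0.25,"dy": -1,"dz": 0,"rx": 0,"ry": 0,"rz": 0.1},
    {"dx": 0.25,"dy": -1,"dz": 0,"rx": 0,"ry": 0,"rz": 0.1},
    {"dx": 0.25,"dy": -1,"dz": 0,"rx": 0,"ry": 0,"rz": 0.1}
  ]
}}

```text
t: 21.8
tcp_pos: [0.5596, 0.0195, 0.1989]
tool_rot: [0.573, 0.819, 0.0, -0.001]
force: [-0.3, 0.2, -5.5]
finger_gap: 0.289
gripper_force: 98.5
```

{"op": "move_arm", "data": {
  "targets": [
    {"dx": 0.25,"dy": -1,"dz": 0,"rx": 0,"ry": 0,"rz": 0.07},
    {"dx": 0.25,"dy": -1,"dz": 0,"rx": 0,"ry": 0,"rz": 0},
    {"dx": 0.2,"dy": -0.9,"dz": 0,"rx": 0,"ry": 0,"rz": 0},
    {"dx": 0,"dy": -0.8,"dz": 0,"rx": 0,"ry": 0,"rz": 0},
    {"dx": 0,"dy": 0,"dz": -0.5,"rx": 0,"ry": 0,"rz": 0},
    {"dx": 0,"dy": 0,"dz": -0.8,"rx": 0,"ry": 0,"rz": 0},
    {"dx": 0,"dy": 0,"dz": -0.5,"rx": 0,"ry": 0,"rz": 0},
    {"dx": 0,"dy": 0,"dz": 0,"rx": 0,"ry": 0,"rz": 0},
    {"dx": 0,"dy": 0,"dz": 0,"rx": 0,"ry": 0,"rz": 0},
    {"dx": 0,"dy": 0,"dz": 0,"rx": 0,"ry": 0,"rz": 0}
  ]
}}

```text
t: 23.05
tcp_pos: [0.5779, -0.0732, 0.1548]
tool_rot: [0.559, 0.829, 0.0, 0.001]
force: [-0.4, -0.9, -4.6]
finger_gap: 0.285
gripper_force: 98.5
```

```bash
python3 hand.py w10
```

```text
23.05 [ 0.57788249 -0.07320739  0.15483809] 112.08958704851483 [-0.43762028 -0.89836685 -4.61917179] 0.2846003009952455
expected corners [[215.1, 71.8], [420.4, 71.6]]
far edge x,slope deg 88.652170626694 0.10670676482449423
side 84 y at x=60: -48.6796332359598 slope deg 0.07331776833259537
side 84 y at x=60: 49.98635455554105 slope deg -0.1989218373405742
```

{"op": "move_arm", "data": {
  "targets": [
    {"dx": -0.02,"dy": 0,"dz": -0.4,"rx": 0,"ry": 0,"rz": 0},
    {"dx": 0,"dy": 0,"dz": -0.4,"rx": 0,"ry": 0,"rz": 0},
    {"dx": 0,"dy": 0,"dz": -0.3,"rx": 0,"ry": 0,"rz": 0},
    {"dx": 0,"dy": 0,"dz": -0.2,"rx": 0,"ry": 0,"rz": 0},
    {"dx": 0,"dy": 0,"dz": -0.15,"rx": 0,"ry": 0,"rz": 0},
    {"dx": 0,"dy": 0,"dz": -0.1,"rx": 0,"ry": 0,"rz": 0},
    {"dx": 0,"dy": 0,"dz": -0.1,"rx": 0,"ry": 0,"rz": 0},
    {"dx": 0,"dy": 0,"dz": -0.1,"rx": 0,"ry": 0,"rz": 0},
    {"dx": 0,"dy": 0,"dz": -0.1,"rx": 0,"ry": 0,"rz": 0},
    {"dx": 0,"dy": 0,"dz": 0,"rx": 0,"ry": 0,"rz": 0}
  ]
}}

```text
t: 24.35
tcp_pos: [0.5766, -0.0732, 0.1076]
tool_rot: [0.559, 0.829, -0.0, -0.0]
force: [0.2, -0.2, -4.8]
finger_gap: 0.282
gripper_force: 98.6
```

The underside is 13 mm below the dowel tips with no contact force, so both holes are on. Continuing down.

{"op": "move_arm", "data": {
  "targets": [
    {"dx": 0,"dy": 0,"dz": -0.2,"rx": 0,"ry": 0,"rz": 0},
    {"dx": 0,"dy": 0,"dz": -0.2,"rx": 0,"ry": 0,"rz": 0},
    {"dx": 0,"dy": 0,"dz": -0.2,"rx": 0,"ry": 0,"rz": 0},
    {"dx": 0,"dy": 0,"dz": -0.2,"rx": 0,"ry": 0,"rz": 0},
    {"dx": 0,"dy": 0,"dz": -0.15,"rx": 0,"ry": 0,"rz": 0},
    {"dx": 0,"dy": 0,"dz": -0.1,"rx": 0,"ry": 0,"rz": 0},
    {"dx": 0,"dy": 0,"dz": -0.1,"rx": 0,"ry": 0,"rz": 0},
    {"dx": 0,"dy": 0,"dz": -0.05,"rx": 0,"ry": 0,"rz": 0},
    {"dx": 0,"dy": 0,"dz": 0,"rx": 0,"ry": 0,"rz": 0},
    {"dx": 0,"dy": 0,"dz": 0,"rx": 0,"ry": 0,"rz": 0}
  ]
}}

```text
t: 25.6
tcp_pos: [0.5769, -0.0732, 0.0779]
tool_rot: [0.559, 0.829, 0.0, 0.0]
force: [0.1, 0.2, -5.2]
finger_gap: 0.281
gripper_force: 98.6
```

{"op": "move_arm", "data": {
  "targets": [
    {"dx": 0,"dy": 0,"dz": -0.04,"rx": 0,"ry": 0,"rz": 0},
    {"dx": 0,"dy": 0,"dz": -0.04,"rx": 0,"ry": 0,"rz": 0},
    {"dx": 0,"dy": 0,"dz": -0.04,"rx": 0,"ry": 0,"rz": 0},
    {"dx": 0,"dy": 0,"dz": -0.04,"rx": 0,"ry": 0,"rz": 0},
    {"dx": 0,"dy": 0,"dz": -0.04,"rx": 0,"ry": 0,"rz": 0},
    {"dx": 0,"dy": 0,"dz": 0,"rx": 0,"ry": 0,"rz": 0},
    {"dx": 0,"dy": 0,"dz": 0,"rx": 0,"ry": 0,"rz": 0},
    {"dx": 0,"dy": 0,"dz": 0,"rx": 0,"ry": 0,"rz": 0},
    {"dx": 0,"dy": 0,"dz": 0,"rx": 0,"ry": 0,"rz": 0},
    {"dx": 0,"dy": 0,"dz": 0,"rx": 0,"ry": 0,"rz": 0}
  ]
}}

```text
t: 26.85
tcp_pos: [0.5768, -0.0732, 0.0744]
tool_rot: [0.559, 0.829, 0.0, 0.0]
force: [-2.2, 0.6, 6.5]
finger_gap: 0.282
gripper_force: 100.2
```

Contact at TCP z = 0.0744, exactly the closed height. Now pressing.

{"op": "move_arm", "data": {
  "targets": [
    {"dx": 0,"dy": 0,"dz": -0.04,"rx": 0,"ry": 0,"rz": 0},
    {"dx": 0,"dy": 0,"dz": -0.03,"rx": 0,"ry": 0,"rz": 0},
    {"dx": 0,"dy": 0,"dz": 0,"rx": 0,"ry": 0,"rz": 0},
    {"dx": 0,"dy": 0,"dz": 0,"rx": 0,"ry": 0,"rz": 0},
    {"dx": 0,"dy": 0,"dz": 0,"rx": 0,"ry": 0,"rz": 0},
    {"dx": 0,"dy": 0,"dz": 0,"rx": 0,"ry": 0,"rz": 0},
    {"dx": 0,"dy": 0,"dz": 0,"rx": 0,"ry": 0,"rz": 0},
    {"dx": 0,"dy": 0,"dz": 0,"rx": 0,"ry": 0,"rz": 0},
    {"dx": 0,"dy": 0,"dz": 0,"rx": 0,"ry": 0,"rz": 0},
    {"dx": 0,"dy": 0,"dz": 0,"rx": 0,"ry": 0,"rz": 0}
  ]
}}

```text
t: 28.1
tcp_pos: [0.5768, -0.0732, 0.0744]
tool_rot: [0.558, 0.83, -0.0, 0.001]
force: [-5.7, 1.7, 17.8]
finger_gap: 0.287
gripper_force: 101.7
```

```bash
python3 - <<'E'
from h import *
from station import order
cams.snapshot('top'); cams.snapshot('top'); s=sensors.sense(); print(s['t'],s['tcp_pos'],s['force'],s['ft_torque'],s['finger_gap'])
if s['force'][2]>14: print(order.sign_off())
E
```

```text
28.2 [ 0.57675977 -0.07318352  0.07434067] [-5.84685475  0.63915556 17.6289451 ] [ 0.18781074  1.03744293 -0.00761724] 0.2836214484220076
the job is handed in; nothing more can be done
None
```

I handed the job in at about 28 s: the blue square block is down in its pocket, the upper half is closed on the dowels, and the gripper is still holding the handle and pressing down with about 18 N. The closure is judged from the stopping height and force readings, since I had no pictures left for a final look.

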